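Unstack the panela and lay it in running bond

TASK

Take the two small piles apart: stand the wooden arepa flattener, handle up, in the middle of the top saucer, and lay the three panela blocks lengthwise along the middle of the marble board in running bond. The dark block goes flat on the board at the red clip's end and the amber one at the green clip's end, end to end with no more than about a centimetre between them, and the pale block goes on top of these two, centred over the joint. Leave the mug and the salt jar where they stand.

Things in the scene. Friction and masses are not known exactly. Their poses are not given: they have to be found in the camera images.
- dark_c (a point): dark brown block of panela (hard cane sugar), a solid brick 130 mm long (its y axis), 56 mm wide (its x axis), 40 mm high, about 400 g; either end may point either way. The point is its centre, 20 mm above its underside. At the start there are two piles: the amber and the pale block lie flat on the counter, each with one thing resting on it; the dark block lies roughly crosswise on one of them, the flattener stands on the other. 
- amber_c (a point): amber (orange-brown) block of panela (hard cane sugar), a solid brick 130 mm long (its y axis), 56 mm wide (its x axis), 40 mm high, about 400 g; either end may point either way. The point is its centre, 20 mm above its underside. 
- pale_c (a point): pale cream-yellow block of panela (hard cane sugar), a solid brick 130 mm long (its y axis), 56 mm wide (its x axis), 40 mm high, about 400 g; either end may point either way. The point is its centre, 20 mm above its underside. 
- flattener_c (a point): wooden arepa flattener, about 120 g: a flat disc 84 mm across and 16 mm thick with an upright round handle 30 mm across on its middle (a round knob 34 mm across at the very top), 77 mm high in all. The point is on the handle's axis, 42 mm above the underside; z is up along the handle.
- saucers: two stacked ceramic saucers (white below, blue on top), 156 mm across, fixed to the counter. The origin is the centre of the stack's underside, on the counter; the top saucer's flat inner floor, about 104 mm across, is 13 mm above it, and its sloping rim ends 28 mm above it.
- board: white marble board, fixed to the counter: 316 mm long (its y axis), 80 mm wide (its x axis), 12 mm thick. The origin is the centre of its underside, on the counter.
- red_clip: red plastic clothespin-style clip fixed flat across one end of the marble board, 149 mm from the board's centre along its length: 72 mm long (across the board), 12 mm wide, about 18 mm high above the board's top. Which end it marks varies. The origin is the centre of its underside, on the board's top.
- green_clip: green plastic clip like the red one, fixed across the other end of the marble board, 149 mm from its centre. The origin is the centre of its underside, on the board's top.
- mug: white mug, 76 mm across and 85 mm high with a handle at its +y side, loose; a bystander. The origin is the centre of its underside.
- salt: glass salt jar with a blue cap, 60 mm across and 100 mm high, loose; a bystander. The origin is the centre of its underside.

How it is judged:
At the end, for the whole second after the job is handed in: Flattener upright on the saucer floor within 13 mm of centre. Blocks along the board (0.15 rad), within 12 mm of its midline: dark and amber flat on it, within 105 mm of the red / green clip, centres at most 145 mm apart; pale on both, at most 82 mm from each centre. All released, at rest (x of dark_c in the frame of board between -0.012 and 0.012 m and z of dark_c in the frame of board between 0.026 and 0.038 m and angle between the y axis of each of dark_c, amber_c, pale_c and the y axis of board, either way round below 0.15 rad and angle between each of dark_c, amber_c, pale_c, flattener_c's own z axis and vertical below 0.1 rad and x of amber_c in the frame of board between -0.012 and 0.012 m and z of amber_c in the frame of board between 0.026 and 0.038 m and x of pale_c in the frame of board between -0.012 and 0.012 m and z of pale_c in the frame of board between 0.066 and 0.078 m and horizontal distance between dark_c and red_clip below 0.105 m and horizontal distance between amber_c and green_clip below 0.105 m and horizontal distance between dark_c and amber_c below 0.145 m and horizontal distance between pale_c and dark_c below 0.082 m and horizontal distance between pale_c and amber_c below 0.082 m and horizontal distance between flattener_c and saucers below 0.013 m and height (world z) of flattener_c between 0.049 and 0.061 m and linear speed of each of dark, amber, pale, flattener below 0.02 m/s); the robot touches nothing.
It fails at once if the mug is shifted by more than 25 mm or tipped (distance of mug from where it was at the start of the episode above 0.025 m or angle between mug's own z axis and vertical above 0.3 rad).
It fails at once if the salt jar is shifted by more than 25 mm or tipped (distance of salt from where it was at the start of the episode above 0.025 m or angle between salt's own z axis and vertical above 0.3 rad).
It also fails if it takes over 107 s, if anything falls off the work surface, if the arm or the gripper's body presses on something with over 40 N, if the wrist force passes 120 N, or if a joint passes its speed limit or range.

ROBOT

A 6-joint arm with a two-finger parallel gripper is mounted at the origin on the work surface. World frame = base frame: x ahead of the robot, y to its left, z up, the work surface at z = 0. Lengths are in m, angles in rad, forces in N, time in s.
With the tool pointing down it reaches from about 0.3 to 0.875 m from the base axis. Payload 6.4 kg.
Tool frame: the origin (TCP) lies between the finger pads; the fingertips stand 8 mm ahead of it and the grasp point (between the pads) lies 11 mm behind it (ctrl.finger_overhang is the distance from the TCP to the fingertips, in m); z points along the fingers, y is the line along which they close (so a half turn about z gives the same grasp; the last joint's range is limited). The gripper opens to 85 mm and grips with 20 to 120 N. Pads are 22 mm wide; open, the fingers measure 114 mm over their backs; the gripper's body (76 mm by 85 mm) begins 54 mm behind the grasp point. The pads swing forward as they close: fully open they stand 13 mm farther back than shut.
Start: joints at [1.122, 0.181, 1.607, -0, 1.354, -0.206], TCP at [0.138, 0.558, 0.239] pointing down, gripper open.
Joint ranges: [-2.99, 2.99], [-0.89, 2.07], [0.3, 2.58], [-1.14, 4.28], [0, 2.63], [-3.12, 3.12]. Speed limits (rad/s): [2.57, 2.57, 3.01, 3.14, 3.14, 3.14].

INTERFACE

Orientations are given as a unit quaternion [w, x, y, z].
In Python, from bench import ctrl, camera gives the robot as it stands.
- The arm moves only by the shell command python3 -m pendant 'ROWS' [OPENING]. ROWS is JSON, a list of rows, each a list of 6 numbers: the shift along the world's x, y, z normalised to -1 to 1, where 1 is 200 mm, then the turn, a rotation vector about the world's x, y, z normalised to -1 to 1, where 1 is pi/2 rad. In form: [[dx, dy, dz, rx, ry, rz], ...]. A call has exactly 10 rows; each row shifts and turns the commanded pose from where the row before left it; what a row does not reach is not made up. A row lasts 1/8 s, in which the tool goes at most 62.5 mm and 10.7 degrees, less where a joint would pass 70% of its speed; a pose out of reach is approached as far as the arm can. A call with a number of a shift or a turn outside -1 to 1 is refused whole. A call with a gripper value outside its range is refused whole. OPENING is the opening, from -1 (shut) to 1 (fully open), set as the call begins (- or left out, the last holds). The fingers move at their own pace and stop on an object; the grip force is fixed at half the most. Time passes only in rows, so rows that do not move let the fingers close, or fill a call up. It gives the time, the measured TCP pose, the force, the opening and the grip force at its end, in the units of the state.
- ctrl.get_obs(): the state, without advancing time (a new reading comes with each control period).
- camera(name): name is "scene" or "side" or "wrist"; returns a dict with "color" (480x640x3 uint8, blue, green, red), "fx", "fy", "cx", "cy" (pixels), "xyz" and "rotation" of the camera in the world; the wrist camera has in their place "hand_eye" (4x4, takes a point from camera to tool coordinates, whose origin is the TCP and whose axes are the flange's). Camera axes: x right, y down, z forward; pixel columns grow to the right and rows downward; lengths in m; the calibration is good to about 2 mm. A picture is of the moment at which its call begins: read the wrist's pose just before it. There is no depth.
- ctrl.hand_in(): hands the job in; it is judged then, once.
The state is a dict: "time_s": time; "q": joint angles; "dq": joint speeds; "joint_efforts": joint torques, N m; "eef_pos": TCP position; "eef_rot": TCP orientation; "wrist_force": force on the tool from outside, world axes, zero at the start; "torque": the same for the moment, N m; "opening": opening from 0.0 (shut) to 1.0 (fully open); "grasp_force": force on a finger pad.
Only numpy, scipy, OpenCV 4.12 (cv2) and the standard library are available. Lean on these libraries where they do the work, as an engineer would, in place of code of your own. Each camera call takes 0.05 s, during which the arm holds its last target. There are 200 camera calls.

## Working session

There is one attempt and no reset: what is moved stays moved. The work goes in short steps, Python scripts to look and compute and a shell command to move; the robot and the scene stay as the last step left them, time stands still between calls to the robot, and variables do not carry over. Pictures are saved under pics/ and viewed, at most 14 in all, crops included, and the job is handed in when it is done.

```bash
mkdir -p pics; ls
python3 - <<'E'
from bench import ctrl, camera
import cv2
o=ctrl.get_obs(); print({k:o[k] for k in('time_s','eef_pos','eef_rot','opening')}, ctrl.finger_overhang)
for n in('scene','side','wrist'):
    c=camera(n); cv2.imwrite(f'pics/{n}0.png',c['color']); print(n,{k:v for k,v in c.items() if k!='color'})
E
```

```text
pics
{'time_s': 0.0, 'eef_pos': array([0.13796331, 0.55763008, 0.23837898]), 'eef_rot': array([-2.96495082e-04,  1.21102010e-01,  9.92639661e-01, -8.48213978e-04]), 'opening': 1.0024598707965804} 0.008
scene {'fx': 487.63339483557263, 'fy': 487.63339483557263, 'cx': 321.90414173952297, 'cy': 229.26069365924369, 'xyz': array([1.35175423, 0.26444267, 0.71309157]), 'rotation': array([-0.26680389,  0.51010253,  0.73055148, -0.367295  ])}
side {'fx': 540.2921045163903, 'fy': 540.2921045163903, 'cx': 315.44858150043694, 'cy': 232.933595113981, 'xyz': array([0.21979921, 0.77971347, 0.58329653]), 'rotation': array([ 0.10425997, -0.17018431,  0.84503141, -0.49607366])}
wrist {'fx': 362.7220303693237, 'fy': 362.7220303693237, 'cx': 312.9193794594789, 'cy': 243.3976055865389, 'hand_eye': array([[ 7.28861956e-04, -9.57040505e-01, -2.89953340e-01,
         7.35360684e-02],
       [ 9.99999716e-01,  7.53347971e-04,  2.71672186e-05,
         1.74976681e-03],
       [ 1.92435632e-04, -2.89953278e-01,  9.57040783e-01,
        -1.35096940e-01],
       [ 0.00000000e+00,  0.00000000e+00,  0.00000000e+00,
         1.00000000e+00]])}
```

View pics/scene0.png

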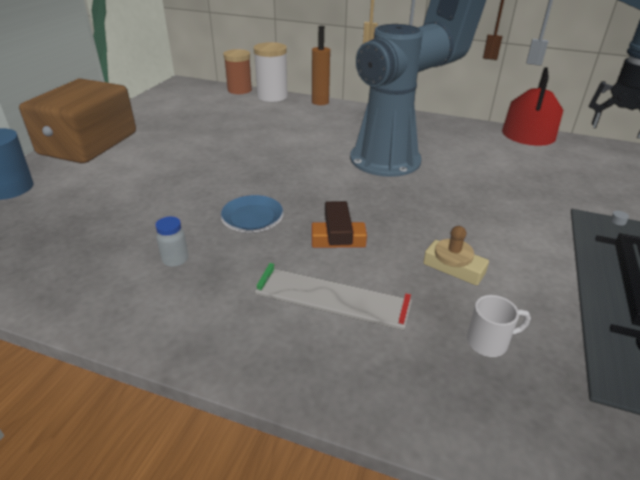

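View pics/side0.png

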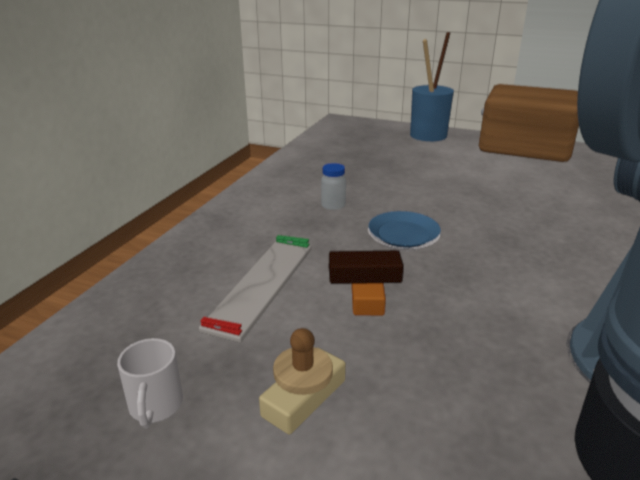

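The scene image shows dark on amber at about (338,225) and the flattener on pale at about (457,255). The board's green end is at about (262,280) and its red end at about (405,308). The saucer is at (252,212), the mug at (493,325) and the salt jar at (171,243). I'll enlarge crops to read these more closely.

Run:
```python
import cv2
def crop(src,dst,x0,y0,w,h,s):
    im=cv2.imread(f'pics/{src}.png')[y0:y0+h,x0:x0+w]
    im=cv2.resize(im,None,fx=s,fy=s,interpolation=cv2.INTER_CUBIC)
    for x in range(0,w,20):
        cv2.line(im,(x*s,0),(x*s,6),(0,255,255),1); cv2.putText(im,str(x0+x),(x*s,16),0,.33,(0,255,255),1)
    for y in range(0,h,20):
        cv2.line(im,(0,y*s),(6,y*s),(0,255,255),1); cv2.putText(im,str(y0+y),(8,y*s+4),0,.33,(0,255,255),1)
    cv2.imwrite(f'pics/{dst}.png',im)
crop('scene0','sc1',240,190,260,140,3)
crop('side0','sd1',190,230,225,200,3)
```

```text
(no output)
```

View pics/sc1.png

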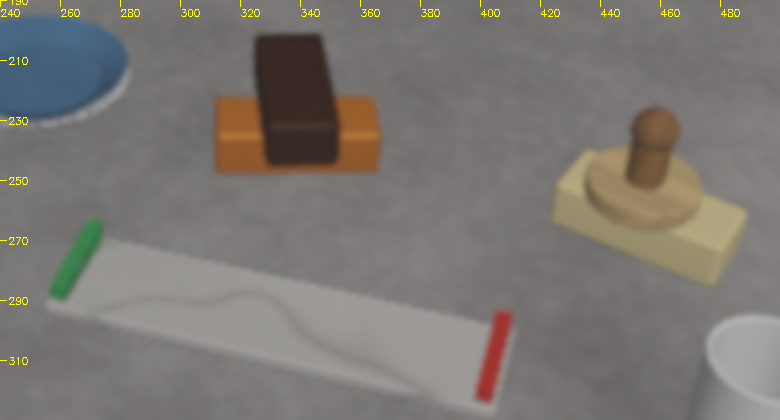

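View pics/sd1.png

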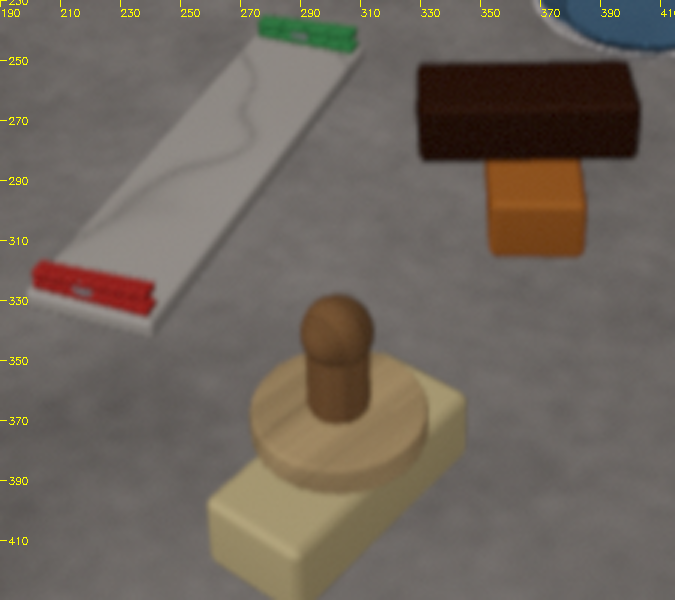

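Dark lies crosswise on amber and the flattener stands on pale. Green marks the far (salt-side) end of the board and red the mug end. Next I turn the corner readings into world points.

```bash
cat > h.py <<'E'
import numpy as np
from scipy.spatial.transform import Rotation as R
from bench import ctrl, camera
def rot(q): return R.from_quat(np.r_[q[1:],q[0]])
def pose(name):
    if name=='wrist':
        o=ctrl.get_obs(); c=camera(name); T=c['hand_eye']; r=rot(o['eef_rot'])
        return c,(r*R.from_matrix(T[:3,:3])).as_matrix(), o['eef_pos']+r.apply(T[:3,3])
    c=camera(name); return c,rot(c['rotation']).as_matrix(),c['xyz']
def hit(c,M,t,uv,z):
    uv=np.atleast_2d(uv); d=np.c_[(uv[:,0]-c['cx'])/c['fx'],(uv[:,1]-c['cy'])/c['fy'],np.ones(len(uv))]@M.T
    return (t+d*((z-t[2])/d[:,2])[:,None])[:,:2]
E
python3 - <<'E'
from h import *
np.set_printoptions(precision=3,suppress=True)
S={'dark .08':(.08,[(258,36),(320,36),(337,124),(266,128)]),'dark .04':(.04,[(266,163),(339,162)]),
'amber .04':(.04,[(217,98),(374,98),(379,135),(216,135)]),'amber 0':(0,[(216,171),(379,171)]),
'pale .04':(.04,[(587,152),(556,190),(714,250),(746,212)]),'pale 0':(0,[(553,220),(713,284)]),
'knob':(.10,[(655,130)]),'board':(.012,[(105,238),(490,322),(50,303),(475,405),(494,412)]),'redclip':(.03,[(503,313),(484,402)]),'green':(.03,[(94,222),(57,298)])}
D={'dark .08':(.08,[(418,63),(630,63),(638,103),(419,108)]),'dark .04':(.04,[(422,159),(637,156)]),
'amber .04':(.04,[(489,207),(585,206)]),'amber 0':(0,[(492,255),(583,255)]),
'pale .04':(.04,[(210,502),(300,557),(463,393)]),'pale 0':(0,[(213,560)]),'knob':(.10,[(338,331)]),
'board':(.012,[(152,322),(30,290),(362,55)]),'red':(.03,[(37,262),(155,284)]),'green':(.03,[(262,16),(357,28)])}
for n,X,off in(('scene',S,(240,190)),('side',D,(190,230))):
    P=pose(n)
    for k,(z,u) in X.items(): print(n,k,hit(*P,np.array(u)/3+off,z).tolist().__repr__() if 0 else hit(*P,np.array(u)/3+off,z).round(3).tolist())
    sa={'scene':[(221,213),(284,213),(252.5,196)],'side':[(368,229),(440,229),(404,212)]}[n]
    print('saucer',hit(*P,sa,.028).tolist())
    print('mug base/salt base',hit(*P,{'scene':[(491,345),(172,259)],'side':[(155,408),(333,202)]}[n],0).tolist())
E
```

```text
scene dark .08 [[0.42, -0.049], [0.403, -0.002], [0.512, 0.045], [0.535, -0.002]]
scene dark .04 [[0.525, -0.005], [0.505, 0.046]]
scene amber .04 [[0.459, -0.069], [0.414, 0.048], [0.461, 0.065], [0.506, -0.052]]
scene amber 0 [[0.5, -0.054], [0.454, 0.066]]
scene pale .04 [[0.425, 0.22], [0.48, 0.206], [0.508, 0.322], [0.456, 0.34]]
scene pale 0 [[0.465, 0.207], [0.496, 0.328]]
scene knob [[0.465, 0.265]]
scene board [[0.617, -0.097], [0.605, 0.186], [0.694, -0.104], [0.683, 0.193], [0.685, 0.206]]
scene redclip [[0.612, 0.195], [0.696, 0.2]]
scene green [[0.623, -0.102], [0.704, -0.092]]
saucer [[0.4855345351105357, -0.30192096671769264], [0.42941768181612094, -0.1556462762881563], [0.385842544975215, -0.2642920096651624]]
mug base/salt base [[0.6602593353696823, 0.36731904370856866], [0.6546826496979774, -0.3366954810488175]]
side dark .08 [[0.528, 0.001], [0.41, -0.048], [0.394, -0.006], [0.508, 0.047]]
side dark .04 [[0.509, 0.04], [0.393, -0.011]]
side amber .04 [[0.457, 0.07], [0.407, 0.049]]
side amber 0 [[0.457, 0.062], [0.408, 0.041]]
side pale .04 [[0.497, 0.327], [0.447, 0.34], [0.417, 0.218]]
side pale 0 [[0.499, 0.325]]
side knob [[0.462, 0.264]]
side board [[0.601, 0.201], [0.678, 0.204], [0.609, -0.1]]
side red [[0.673, 0.2], [0.604, 0.192]]
side green [[0.682, -0.094], [0.614, -0.104]]
saucer [[0.5167047327929285, -0.19605444794872962], [0.374633243358509, -0.2541783115930354], [0.4663861737905887, -0.30341735520476076]]
mug base/salt base [[0.6446433527222781, 0.3683166241175013], [0.6552472704441078, -0.3451600802742607]]
```

Both cameras agree to within about 1 cm and the sizes come out right. A higher wrist view over the middle will refine the estimates.

```bash
python3 -m pendant '[[0.18,-0.25,0.06,0,0,0.015],[0.18,-0.25,0.06,0,0,0.015],[0.18,-0.25,0.06,0,0,0.015],[0.18,-0.25,0.06,0,0,0.015],[0.18,-0.25,0.06,0,0,0.015],[0.18,-0.25,0.06,0,0,0.015],[0.18,-0.25,0.06,0,0,0.015],[0.18,-0.25,0.06,0,0,0.015],[0.18,-0.25,0.06,0,0,0.015],[0.18,-0.25,0.06,0,0,0.015]]' 1
python3 - <<'E'
from h import *
import cv2,pickle
c,M,t=pose('wrist'); pickle.dump((c,M,t),open('w1.pkl','wb')); o=ctrl.get_obs(); print(o['eef_pos'],o['eef_rot'],o['dq'].round(3) if hasattr(o['dq'],'round') else o['dq'])
im=cv2.resize(c['color'],(800,600),interpolation=cv2.INTER_CUBIC); cv2.imwrite('pics/w1.png',im)
E
```

```text
time_s: 1.5
eef_pos: [0.4975, 0.0584, 0.3593]
eef_rot: [0.0, 0.003, 1.0, 0.0]
wrist_force: [0.7, -0.0, -0.3]
opening: 0.999
grasp_force: 0.0
[0.50140863 0.0523978  0.36039368] [ 0.00210946  0.00525782  0.99998157 -0.00218408] [ 0.082 -0.047  0.077  0.017 -0.002  0.184]
```

View pics/w1.png

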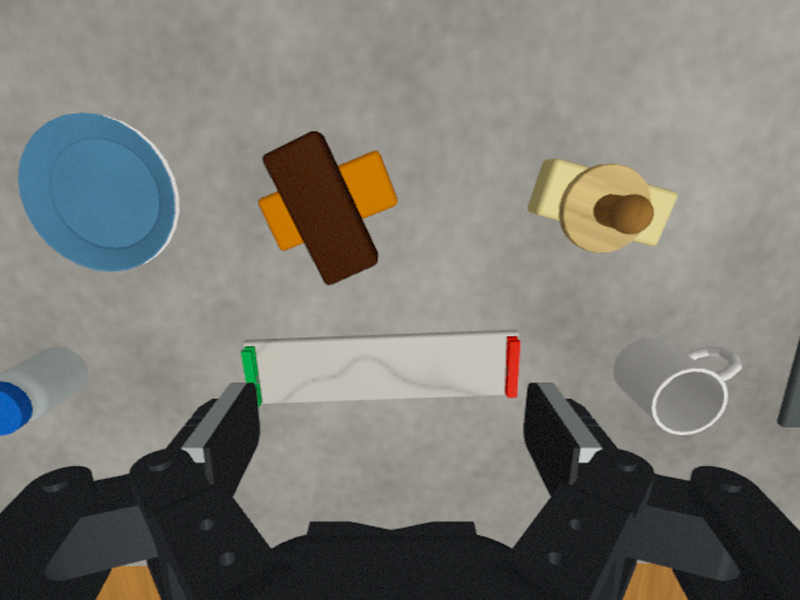

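The wrist view shows all objects: saucer centre about (100,190), dark about (320,207), flattener knob (630,213), and the board from (245,345) to (520,365). The arm was still moving, so I'll retake it at rest and enlarge.

Run:
```python
from h import *
import cv2,pickle
for i in range(12):
    camera('side')
    if np.abs(ctrl.get_obs()['dq']).max()<.004: break
P=pose('wrist'); pickle.dump(P,open('w1.pkl','wb')); o=ctrl.get_obs(); print(o['time_s'],o['eef_pos'],o['eef_rot'],o['dq'])
im=P[0]['color']; s=2; x0,y0=190,95
im2=cv2.resize(im[y0:y0+235,x0:x0+370],None,fx=s,fy=s,interpolation=cv2.INTER_CUBIC)
for x in range(0,370,20): cv2.putText(im2,str(x0+x),(x*s,10),0,.33,(0,0,255),1)
for y in range(0,235,20): cv2.putText(im2,str(y0+y),(0,y*s+4),0,.33,(0,0,255),1)
cv2.imwrite('pics/w2.png',im2)
# saucer by colour: blue rim
h=cv2.cvtColor(im,cv2.COLOR_BGR2HSV); m=cv2.inRange(h,(95,90,60),(115,255,255)); m[:, 200:]=0; m[260:]=0
k=max(cv2.findContours(m,0,1)[0],key=cv2.contourArea)[:,0,:].astype(float)
w=hit(*P,k,.028); (c,r)=cv2.minEnclosingCircle(w.astype(np.float32)); A=np.c_[2*w,np.ones(len(w))]; s=np.linalg.lstsq(A,(w**2).sum(1),rcond=None)[0]
print('saucer',c,r,s[:2],np.sqrt(s[2]+s[0]**2+s[1]**2))
```

```text
2.05 [0.49622097 0.06131683 0.35881473] [ 7.49428579e-05  2.72358775e-03  9.99996288e-01 -8.62692737e-06] [-0.00615282  0.0047754  -0.00342486 -0.00198872 -0.00099724 -0.00101643]
saucer (0.4502469599246979, -0.2350279539823532) 0.07715398073196411 [ 0.45026508 -0.23472406] 0.0761632867715638
```

View pics/w2.png

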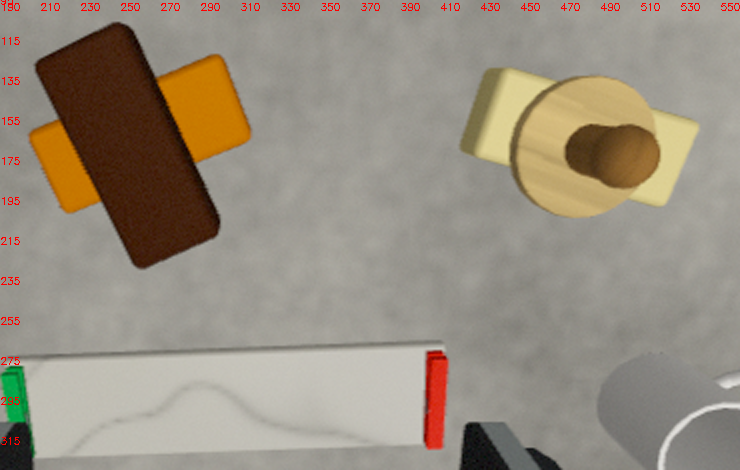

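Run:
```python
from h import *
import pickle
P=pickle.load(open('w1.pkl','rb'))
X={'dark':(.08,[(36,63),(131,19),(221,228),(139,271)]),'amber':(.04,[(219,54),(251,139),(67,214),(29,133)]),
'pale':(.04,[(507,67),(479,156),(664,208),(700,122)]),'pale0':(0,[(487,70),(460,150)]),'knob':(.1,[(629,156)]),
'board':(.012,[(20,360),(425,348),(33,458),(425,446)]),'red':(.03,[(427,352),(446,354),(443,448),(425,447)])}
for k,(z,u) in X.items():
    w=hit(*P,np.array(u)/2+(190,95),z); print(k,w.round(4).tolist(),'mean',w.mean(0).round(4),'sides',np.linalg.norm(np.roll(w,-1,0)-w,axis=1).round(3),'ang',np.arctan2(*np.roll(w,-1,0).T[::-1]-w.T[::-1]).round(3))
```

```text
dark [[0.4152, -0.0505], [0.393, 0.0022], [0.5066, 0.0486], [0.5322, -0.0001]] mean [0.4618 0.    ] sides [0.057 0.123 0.055 0.127] ang [ 1.968  0.388 -1.088 -2.735]
amber [[0.4098, 0.0475], [0.4594, 0.0664], [0.5053, -0.05], [0.4552, -0.0694]] mean [ 0.4574 -0.0014] sides [0.053 0.125 0.054 0.125] ang [ 0.364 -1.195 -2.772  1.941]
pale [[0.418, 0.2192], [0.4703, 0.2071], [0.5032, 0.3266], [0.4505, 0.3399]] mean [0.4605 0.2732] sides [0.054 0.124 0.054 0.125] ang [-0.226  1.302  2.894 -1.834]
pale0 [[0.4193, 0.2201], [0.4704, 0.2067]] mean [0.4449 0.2134] sides [0.053 0.053] ang [-0.256  2.885]
knob [[0.4644, 0.2685]] mean [0.4644 0.2685] sides [0.] ang [0.]
board [[0.6153, -0.0985], [0.6075, 0.1896], [0.6936, -0.0962], [0.6849, 0.1948]] mean [0.6503 0.0474] sides [0.288 0.299 0.291 0.301] ang [ 1.598 -1.278  1.601 -1.804]
red [[0.6035, 0.1865], [0.605, 0.1996], [0.6768, 0.2028], [0.6759, 0.1899]] mean [0.6403 0.1947] sides [0.013 0.072 0.013 0.073] ang [ 1.455  0.046 -1.637 -3.093]
```

```bash
python3 -m pendant '[[-0.02,0.129,-0.143,0,0,0],[-0.02,0.129,-0.143,0,0,0],[-0.02,0.129,-0.143,0,0,0],[-0.02,0.129,-0.143,0,0,0],[-0.02,0.129,-0.143,0,0,0],[-0.02,0.129,-0.143,0,0,0],[-0.02,0.129,-0.143,0,0,0],[-0.02,0.129,-0.143,0,0,0],[0,0,0,0,0,0],[0,0,0,0,0,0]]' 1
python3 - <<'E'
from h import *
import cv2,pickle
P=pose('wrist');pickle.dump(P,open('w3.pkl','wb')); cv2.imwrite('pics/w3.png',P[0]['color']); print(ctrl.get_obs()['eef_pos'])
E
```

```text
time_s: 3.3
eef_pos: [0.465, 0.2668, 0.1307]
eef_rot: [0.0, 0.003, 1.0, -0.0]
wrist_force: [1.3, -1.1, -0.7]
opening: 0.999
grasp_force: 0.0
[0.46548353 0.26660752 0.13119393]
```

View pics/w3.png

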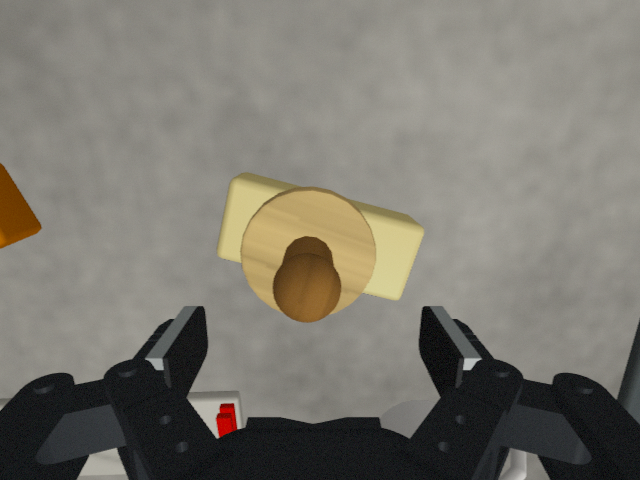

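The view shows the knob at (307,288), centred between the fingers, the disc at about (308,250), and pale's right corners at (425,228) and (401,300).

```bash
python3 - <<'E'
from h import *
import pickle
P=pickle.load(open('w3.pkl','rb'))
print(hit(*P,(307,288),.1),hit(*P,[(241,252),(376,252),(308,187)],.056),hit(*P,[(425,228),(401,300),(241,174)],.04))
E
python3 -m pendant '[[0,0,-0.05,0,0,0],[0,0,-0.05,0,0,0],[0,0,-0.05,0,0,0],[0,0,-0.05,0,0,0],[0,0,-0.05,0,0,0],[0,0,-0.05,0,0,0],[0,0,0,0,0,0],[0,0,0,0,0,0],[0,0,0,0,0,0],[0,0,0,0,0,0]]' 1
```

```text
[[0.46521234 0.26552507]] [[0.46071238 0.22469132]
 [0.46115191 0.30686926]
 [0.42144341 0.26584871]] [[0.45038829 0.34049418]
 [0.50104974 0.32839048]
 [0.41551208 0.2245033 ]]
time_s: 4.6
eef_pos: [0.465, 0.2668, 0.0704]
eef_rot: [0.0, 0.004, 1.0, 0.0]
wrist_force: [-0.1, 1.0, -0.1]
opening: 1.0
grasp_force: 0.0
```

```bash
python3 -m pendant '[[0,0,0,0,0,0],[0,0,0,0,0,0],[0,0,0,0,0,0],[0,0,0,0,0,0],[0,0,0,0,0,0],[0,0,0,0,0,0],[0,0,0.05,0,0,0],[0,0,0.1,0,0,0],[0,0,0.1,0,0,0],[0,0,0.1,0,0,0]]' -1
```

```text
time_s: 5.85
eef_pos: [0.4645, 0.2667, 0.1408]
eef_rot: [-0.0, 0.004, 1.0, 0.0]
wrist_force: [1.0, 1.4, -1.7]
opening: 0.368
grasp_force: 59.3
```

```bash
python3 -m pendant '[[-0.006,-0.1,0.1,0,0,0],[-0.006,-0.22,0.1,0,0,0],[-0.006,-0.25,0.1,0,0,0],[-0.006,-0.25,0,0,0,0],[-0.006,-0.25,0,0,0,0],[-0.006,-0.25,0,0,0,0],[-0.006,-0.25,0,0,0,0],[-0.006,-0.2,0,0,0,0],[0,-0.08,0,0,0,0],[0,0,0,0,0,0]]'
python3 - <<'E'
from h import *
import cv2,pickle
for i in range(4): camera('side')
P=pose('wrist');pickle.dump(P,open('w4.pkl','wb')); cv2.imwrite('pics/w4.png',P[0]['color']); print(ctrl.get_obs()['eef_pos'])
E
```

```text
time_s: 7.1
eef_pos: [0.4551, -0.1036, 0.2]
eef_rot: [0.0, 0.004, 1.0, 0.0]
wrist_force: [-1.0, 0.5, -1.1]
opening: 0.364
grasp_force: 59.5
[ 0.45510097 -0.10200671  0.19989906]
```

View pics/w4.png

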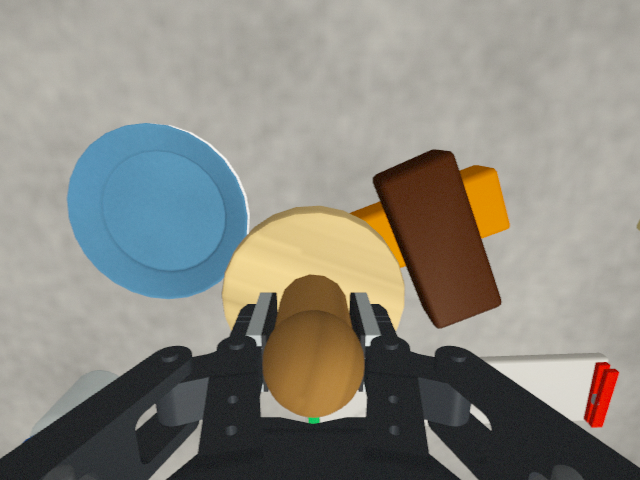

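The saucer is in clear view: its floor ellipse runs 102–226 by 150–271 and its rim 68–248 by 123–299. The flattener is held upright at (313,~270).

Run:
```python
from h import *
import pickle,cv2
P=pickle.load(open('w4.pkl','rb'))
im=P[0]['color'];h=cv2.cvtColor(im,cv2.COLOR_BGR2HSV); m=cv2.inRange(h,(95,90,60),(115,255,255)); m[:,260:]=0;m[310:]=0
k=max(cv2.findContours(m,0,1)[0],key=cv2.contourArea)[:,0,:].astype(float); k=k[~((k[:,0]>215)&(k[:,1]>215))]
w=hit(*P,k,.028);A=np.c_[2*w,np.ones(len(w))]; s=np.linalg.lstsq(A,(w**2).sum(1),rcond=None)[0]; print('rim',s[:2],np.sqrt(s[2]+s[0]**2+s[1]**2))
f=hit(*P,[(102,205),(226,213),(160,150),(167,271)],.013); print('floor',f.round(4),f.mean(0), cv2.minEnclosingCircle(f.astype(np.float32)))
print('held disc',hit(*P,[(222,284),(405,284),(313,207)],.185),'knob',hit(*P,(313,363),.229))
```

```text
rim [ 0.45020912 -0.23444107] 0.07647762962848544
floor [[ 0.4425 -0.2897]
 [ 0.4504 -0.1788]
 [ 0.3949 -0.2315]
 [ 0.5062 -0.239 ]] [ 0.4484687  -0.23476909] ((0.45060813426971436, -0.23457197844982147), 0.05583265423774719)
held disc [[ 0.44616664 -0.14090722]
 [ 0.44656597 -0.05906476]
 [ 0.41144624 -0.1000488 ]] knob [[ 0.45645944 -0.10028181]]
```

```bash
python3 -m pendant '[[-0.005,-0.132,0,0,0,0],[-0.005,-0.132,0,0,0,0],[-0.005,-0.132,0,0,0,0],[-0.005,-0.132,-0.05,0,0,0],[-0.005,-0.132,-0.1,0,0,0],[0,0,-0.15,0,0,0],[0,0,-0.15,0,0,0],[0,0,-0.1,0,0,0],[0,0,0,0,0,0],[0,0,0,0,0,0]]'
```

```text
time_s: 8.6
eef_pos: [0.4508, -0.2352, 0.0908]
eef_rot: [0.0, 0.003, 1.0, -0.0]
wrist_force: [0.2, -0.1, -1.4]
opening: 0.364
grasp_force: 59.6
```

```bash
python3 -m pendant '[[0,0,-0.05,0,0,0],[0,0,-0.05,0,0,0],[0,0,-0.05,0,0,0],[0,0,-0.03,0,0,0],[0,0,-0.02,0,0,0],[0,0,-0.02,0,0,0],[0,0,-0.008,0,0,0],[0,0,0,0,0,0],[0,0,0,0,0,0],[0,0,0,0,0,0]]'
```

```text
time_s: 9.85
eef_pos: [0.4502, -0.2354, 0.0446]
eef_rot: [0.0, 0.004, 1.0, -0.0]
wrist_force: [-1.0, -0.3, -0.5]
opening: 0.365
grasp_force: 59.6
```

```bash
python3 -m pendant '[[0,0,0,0,0,0],[0,0,0,0,0,0],[0,0,0,0,0,0],[0,0,0,0,0,0],[0,0,0.1,0,0,0],[0,0,0.2,0,0,0],[0,0,0.2,0,0,0],[0,0,0.1,0,0,0],[0,0,0,0,0,0],[0,0,0,0,0,0]]' 1
python3 - <<'E'
from h import *
import cv2,pickle
P=pose('wrist');pickle.dump(P,open('w5.pkl','wb')); cv2.imwrite('pics/w5.png',P[0]['color']); print(ctrl.get_obs()['eef_pos'])
E
```

```text
time_s: 11.1
eef_pos: [0.4495, -0.2348, 0.1633]
eef_rot: [-0.001, 0.004, 1.0, 0.001]
wrist_force: [-0.5, 0.5, 0.0]
opening: 1.003
grasp_force: 0.0
[ 0.44934258 -0.23467066  0.16291983]
```

View pics/w5.png

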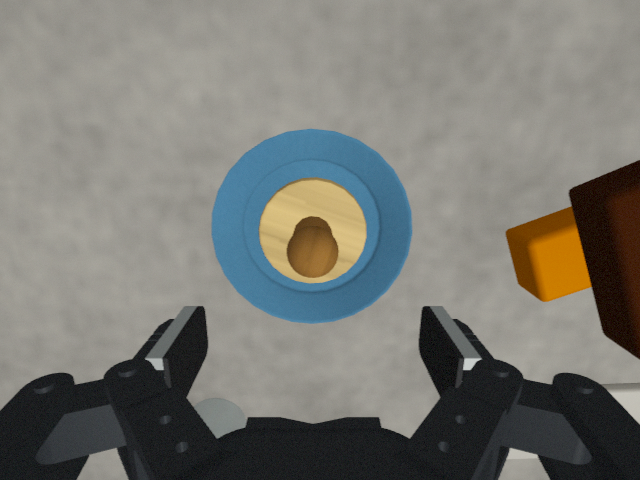

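The flattener stands upright and centred on the saucer floor (disc centre 313, floor centre 312). Next is the dark block.

```bash
python3 -m pendant '[[0.008,0.146,0,0,0,0.032],[0.008,0.146,0,0,0,0.032],[0.008,0.146,0,0,0,0.032],[0.008,0.146,0,0,0,0.032],[0.008,0.146,0,0,0,0.032],[0.008,0.146,0,0,0,0.032],[0.008,0.146,-0.05,0,0,0.032],[0.008,0.146,-0.05,0,0,0.032],[0,0,-0.05,0,0,0],[0,0,0,0,0,0]]' 1
python3 - <<'E'
from h import *
import cv2,pickle
for i in range(3): camera('side')
P=pose('wrist');pickle.dump(P,open('w6.pkl','wb')); cv2.imwrite('pics/w6.png',P[0]['color']); o=ctrl.get_obs(); print(o['eef_pos'],o['eef_rot'])
E
```

```text
time_s: 12.4
eef_pos: [0.4618, -0.0018, 0.1328]
eef_rot: [-0.002, -0.196, 0.981, 0.001]
wrist_force: [-0.5, 0.1, 0.2]
opening: 1.003
grasp_force: 0.0
[ 0.46318564 -0.00255617  0.13461408] [ 1.96334128e-04 -1.95469072e-01  9.80709834e-01 -1.55853820e-04]
```

View pics/w6.png

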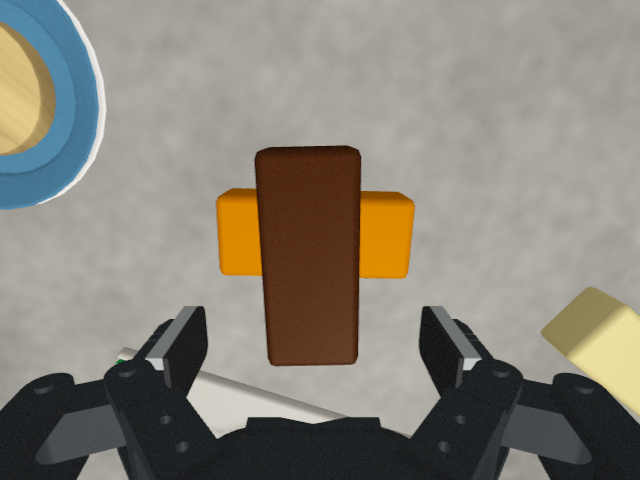

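Dark is aligned with the gripper: top corners (256,156), (361,155), (357,362), (268,362).

Run:
```python
from h import *
import pickle
P=pickle.load(open('w6.pkl','rb'))
w=hit(*P,[(256,156),(361,155),(357,364),(268,364)],.08); print(w.round(4),w.mean(0)); d=w[2]+w[3]-w[0]-w[1]; print(np.arctan2(d[1],d[0]), np.linalg.norm(d)/2)
w=hit(*P,[(218,203),(413,206),(407,278),(222,275)],.04); print(w.round(4),w.mean(0)); d=w[1]+w[2]-w[0]-w[3]; print(np.arctan2(d[1],d[0]), np.linalg.norm(d)/2)
r=rot(ctrl.get_obs()['eef_rot']).as_matrix()[:,1]; print('ytool',np.arctan2(r[1],r[0]))
```

```text
[[ 0.4168 -0.0519]
 [ 0.3958 -0.0028]
 [ 0.5089  0.0468]
 [ 0.5297 -0.0031]] [ 0.46279723 -0.00273103]
0.41044257286291613 0.12321243872338963
[[ 0.4582 -0.0691]
 [ 0.412   0.047 ]
 [ 0.4579  0.0659]
 [ 0.5042 -0.051 ]] [ 0.45804455 -0.0018109 ]
1.9486103181979737 0.12534654710065127
ytool 1.9642677298341775
```

```bash
python3 -m pendant '[[0,0,-0.07,0,0,0.01],[0,0,-0.07,0,0,0],[0,0,-0.07,0,0,0],[0,0,-0.07,0,0,0],[0,0,-0.06,0,0,0],[0,0,-0.04,0,0,0],[0,0,-0.01,0,0,0],[0,0,0,0,0,0],[0,0,0,0,0,0],[0,0,0,0,0,0]]' 1
python3 -m pendant '[[0,0,0,0,0,0],[0,0,0,0,0,0],[0,0,0,0,0,0],[0,0,0,0,0,0],[0,0,0,0,0,0],[0,0,0,0,0,0],[0,0,0.1,0,0,0],[0,0,0.15,0,0,0],[0,0,0.15,0,0,0],[0,0,0.1,0,0,0]]' -1
```

```text
time_s: 13.85
eef_pos: [0.4632, -0.0018, 0.0568]
eef_rot: [0.0, -0.204, 0.979, -0.0]
wrist_force: [1.0, -0.3, -0.3]
opening: 0.998
grasp_force: 0.0
time_s: 15.1
eef_pos: [0.4624, -0.0015, 0.1567]
eef_rot: [-0.0, -0.204, 0.979, 0.0]
wrist_force: [0.5, 0.3, -5.0]
opening: 0.646
grasp_force: 65.2
```

```bash
python3 -m pendant '[[0.08,0.05,0,0,0,-0.108],[0.08,0.05,0,0,0,-0.108],[0.08,0.05,0,0,0,-0.108],[0.08,0.05,0,0,0,-0.108],[0.08,0.05,0,0,0,-0.108],[0.08,0.05,0,0,0,-0.108],[0.08,0.05,0,0,0,-0.108],[0.08,0.05,0,0,0,-0.108],[0.08,0.05,0,0,0,-0.108],[0.08,0.05,0,0,0,-0.108]]'
python3 -m pendant '[[0.06,0.04,0,0,0,-0.081],[0.06,0.04,0,0,0,-0.081],[0.01,0.01,0,0,0,0],[0,0,-0.05,0,0,0],[0,0,-0.1,0,0,0],[0,0,-0.1,0,0,0],[0,0,-0.05,0,0,0],[0,0,0,0,0,0],[0,0,0,0,0,0],[0,0,0,0,0,0]]'
python3 - <<'E'
from h import *
o=ctrl.get_obs(); r=rot(o['eef_rot']).as_matrix()[:,1]; print('ytool',np.arctan2(r[1],r[0]),o['eef_pos'])
E
```

```text
time_s: 16.35
eef_pos: [0.6221, 0.0988, 0.1545]
eef_rot: [-0.001, 0.602, 0.799, -0.001]
wrist_force: [0.1, -0.5, -3.9]
opening: 0.643
grasp_force: 65.2
time_s: 17.6
eef_pos: [0.6496, 0.1163, 0.0974]
eef_rot: [0.001, 0.696, 0.718, 0.001]
wrist_force: [-0.7, -0.4, -4.4]
opening: 0.646
grasp_force: 65.2
ytool 0.030646623469572313 [0.64962431 0.11630324 0.09742646]
```

```bash
python3 -m pendant '[[-0.005,0.003,-0.07,0,0,0],[0,0,-0.07,0,0,0],[0,0,-0.07,0,0,0],[0,0,-0.05,0,0,0],[0,0,-0.04,0,0,0],[0,0,-0.02,0,0,0],[0,0,-0.018,0,0,0],[0,0,0,0,0,0],[0,0,0,0,0,0],[0,0,0,0,0,0]]'
```

```text
time_s: 18.85
eef_pos: [0.6482, 0.1169, 0.0291]
eef_rot: [0.0, 0.696, 0.718, 0.0]
wrist_force: [0.2, -0.2, -2.3]
opening: 0.641
grasp_force: 65.2
```

```bash
python3 -m pendant '[[0,0,0,0,0,0],[0,0,0,0,0,0],[0,0,0,0,0,0],[0,0,0,0,0,0],[0,0,0.1,0,0,0],[0,0,0.2,0,0,0],[0,0,0.2,0,0,0],[0,0,0.1,0,0,0],[0,0,0,0,0,0],[0,0,0,0,0,0]]' 1
python3 -m pendant '[[-0.12,-0.074,0,0,0,0.028],[-0.12,-0.074,0,0,0,0.028],[-0.12,-0.074,0,0,0,0.028],[-0.12,-0.074,0,0,0,0.028],[-0.12,-0.074,0,0,0,0.028],[-0.12,-0.074,0,0,0,0.028],[-0.12,-0.074,0,0,0,0.028],[-0.11,-0.074,0,0,0,0.028],[0,0,0,0,0,0],[0,0,0,0,0,0]]' 1
python3 - <<'E'
from h import *
import cv2,pickle
for i in range(3): camera('side')
P=pose('wrist');pickle.dump(P,open('w7.pkl','wb')); cv2.imwrite('pics/w7.png',P[0]['color']); o=ctrl.get_obs(); print(o['eef_pos'],o['eef_rot'])
r=rot(o['eef_rot']).as_matrix()[:,1]; print('ytool',np.arctan2(r[1],r[0]))
E
```

```text
time_s: 20.1
eef_pos: [0.6468, 0.1169, 0.1471]
eef_rot: [-0.001, 0.696, 0.718, -0.001]
wrist_force: [-0.2, 0.5, 0.4]
opening: 1.0
grasp_force: 0.0
time_s: 21.35
eef_pos: [0.4579, -0.0013, 0.1481]
eef_rot: [-0.001, 0.56, 0.828, -0.0]
wrist_force: [-0.0, -0.1, -0.5]
opening: 0.996
grasp_force: 0.0
[ 0.45828867 -0.00115334  0.148567  ] [-1.58144451e-04  5.59678108e-01  8.28710076e-01 -1.09170961e-05]
ytool 0.3828016869506758
```

View pics/w7.png

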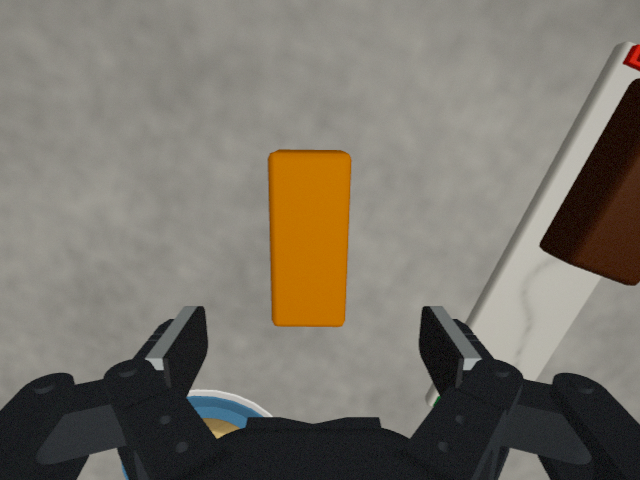

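Amber has stayed put (corners about (269,153), (350,153), (345,326), (272,326)), and dark lies flat on the board.

Run:
```python
from h import *
import pickle
P=pickle.load(open('w7.pkl','rb'))
w=hit(*P,[(269,153),(350,153),(345,326),(272,326)],.04); print(w.round(4),w.mean(0)); d=w[2]+w[3]-w[0]-w[1]; print(np.arctan2(d[1],d[0])+np.pi/2, np.linalg.norm(d)/2)
print('dark near corners z.052',hit(*P,[(541,244),(636,285),(640,79)],.052),'board edge',hit(*P,[(620,42),(430,393)],.012))
```

```text
[[ 0.4095  0.047 ]
 [ 0.4585  0.0667]
 [ 0.5058 -0.0508]
 [ 0.4548 -0.0713]] [ 0.45715152 -0.00209157]
0.37465699172457567 0.1266953564847983
dark near corners z.052 [[0.59908586 0.06046489]
 [0.67605588 0.05956948]
 [0.59800001 0.16913647]] board edge [[ 0.60029028  0.20031734]
 [ 0.61160467 -0.09777886]]
```

```bash
python3 -m pendant '[[0,0,-0.15,0,0,0],[0,0,-0.15,0,0,0],[0,0,-0.15,0,0,0],[0,0,-0.1,0,0,0],[0,0,-0.06,0,0,0],[0,0,-0.04,0,0,0],[0,0,-0.005,0,0,0],[0,0,0,0,0,0],[0,0,0,0,0,0],[0,0,0,0,0,0]]' 1
```

```text
time_s: 22.8
eef_pos: [0.4582, -0.0016, 0.0182]
eef_rot: [0.0, 0.56, 0.829, 0.0]
wrist_force: [0.5, -0.0, 0.6]
opening: 0.997
grasp_force: 0.0
```

```bash
python3 -m pendant '[[0,0,0,0,0,0],[0,0,0,0,0,0],[0,0,0,0,0,0],[0,0,0,0,0,0],[0,0,0,0,0,0],[0,0,0,0,0,0],[0,0,0.1,0,0,0],[0,0,0.2,0,0,0],[0,0,0.2,0,0,0],[0,0,0.1,0,0,0]]' -1
python3 -m pendant '[[0.12,-0.011,0,0,0,-0.028],[0.12,-0.011,0,0,0,-0.028],[0.12,-0.011,0,0,0,-0.028],[0.12,-0.011,0,0,0,-0.028],[0.12,-0.011,0,0,0,-0.028],[0.12,-0.011,0,0,0,-0.028],[0.12,-0.011,0,0,0,-0.028],[0.12,-0.011,0,0,0,-0.028],[0,0,0,0,0,0],[0,0,0,0,0,0]]'
python3 - <<'E'
from h import *
import cv2
for i in range(3): camera('side')
o=ctrl.get_obs(); r=rot(o['eef_rot']).as_matrix()[:,1]; print('ytool',np.arctan2(r[1],r[0]),o['eef_pos'])
im=camera('scene')['color'][190:340,240:500]; cv2.imwrite('pics/s8.png',cv2.resize(im,None,fx=3,fy=3,interpolation=cv2.INTER_CUBIC))
E
```

```text
time_s: 24.05
eef_pos: [0.4583, -0.0015, 0.1393]
eef_rot: [0.001, 0.56, 0.829, 0.0]
wrist_force: [0.1, -0.1, -3.7]
opening: 0.641
grasp_force: 66.2
time_s: 25.3
eef_pos: [0.6485, -0.0188, 0.1363]
eef_rot: [-0.001, 0.696, 0.718, -0.001]
wrist_force: [-0.7, 0.0, -3.7]
opening: 0.644
grasp_force: 66.2
ytool 0.03086667557944545 [ 0.64892393 -0.01884977  0.13731995]
```

View pics/s8.png

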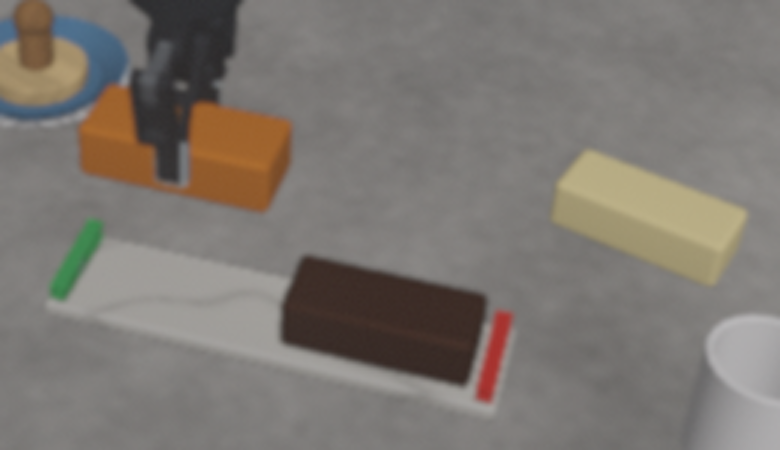

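Dark lies flat along the board next to the red clip, with its base edge (283,342)–(467,384) in the crop. I'll check the margins before placing amber.

Run:
```python
from h import *
P=pose('scene')
f=lambda u,z:hit(*P,np.array(u)/3+(240,190),z)
w=f([(305,257),(486,295),(471,335),(287,302)],.052); print('dark top',w.round(4).tolist(),w.mean(0))
print('bottom front',f([(283,342),(467,384)],.012).round(4).tolist(),'board front edge',f([(105,322),(400,393)],.012).round(4).tolist(),'back',f([(120,240),(280,276)],.012).round(4).tolist())
print('red',f([(503,313),(484,402)],.03).round(4).tolist())
w=f([(587,150),(556,190),(714,250),(746,212)],.04); print('pale',w.round(4).tolist(),w.mean(0))
```

```text
dark top [[0.6292, 0.0591], [0.6229, 0.1828], [0.6632, 0.1817], [0.6757, 0.0616]] [0.64773336 0.12126943]
bottom front [[0.6728, 0.0591], [0.6671, 0.1842]] board front edge [[0.6974, -0.0608], [0.6902, 0.1451]] back [[0.6155, -0.0855], [0.6111, 0.0362]]
red [[0.612, 0.1946], [0.696, 0.1997]]
pale [[0.4227, 0.2195], [0.4799, 0.2058], [0.5076, 0.3217], [0.4562, 0.3397]] [0.46660165 0.27165415]
```

```bash
python3 -m pendant '[[0.005,0,-0.12,0,0,0],[0,0,-0.12,0,0,0],[0,0,-0.1,0,0,0],[0,0,-0.08,0,0,0],[0,0,-0.05,0,0,0],[0,0,-0.035,0,0,0],[0,0,-0.02,0,0,0],[0,0,-0.01,0,0,0],[0,0,0,0,0,0],[0,0,0,0,0,0]]'
```

```text
time_s: 26.8
eef_pos: [0.6512, -0.0192, 0.0312]
eef_rot: [0.0, 0.696, 0.718, 0.0]
wrist_force: [0.2, -0.5, -4.3]
opening: 0.646
grasp_force: 66.2
```

```bash
python3 -m pendant '[[0,0,-0.006,0,0,0],[0,0,0,0,0,0]
,[0,0,0,0,0,0],[0,0,0,0,0,0],[0,0,0,0,0,0],[0,0,0,0,0,0],[0,0,0,0,0,0],[0,0,0,0,0,0],[0,0,0,0,0,0],[0,0,0,0,0,0]]' 1
python3 -m pendant '[[0,0.03,0.1,0,0,0],[0,0.05,0.2,0,0,0],[0,0.05,0.2,0,0,0],[0,0.05,0.2,0,0,0],[0,0.05,0.2,0,0,0],[0,0.05,0.2,0,0,0],[0,0.05,0.1,0,0,0],[0,0,0,0,0,0],[0,0,0,0,0,0],[0,0,0,0,0,0]]' 1
python3 - <<'E'
from h import *
import cv2,pickle
for i in range(3): camera('side')
P=pose('wrist');pickle.dump(P,open('w9.pkl','wb')); cv2.imwrite('pics/w9.png',cv2.resize(P[0]['color'],(800,600),interpolation=cv2.INTER_CUBIC)); o=ctrl.get_obs(); print(o['eef_pos'],o['time_s'])
E
```

```text
time_s: 28.05
eef_pos: [0.6509, -0.0191, 0.0296]
eef_rot: [0.0, 0.696, 0.718, 0.0]
wrist_force: [-0.3, -0.0, -0.1]
opening: 1.0
grasp_force: 0.0
time_s: 29.3
eef_pos: [0.65, 0.0466, 0.2672]
eef_rot: [-0.001, 0.696, 0.718, -0.001]
wrist_force: [0.3, -0.1, -0.2]
opening: 1.002
grasp_force: 0.0
[0.65064354 0.04663525 0.26863505] 29.5
```

View pics/w9.png

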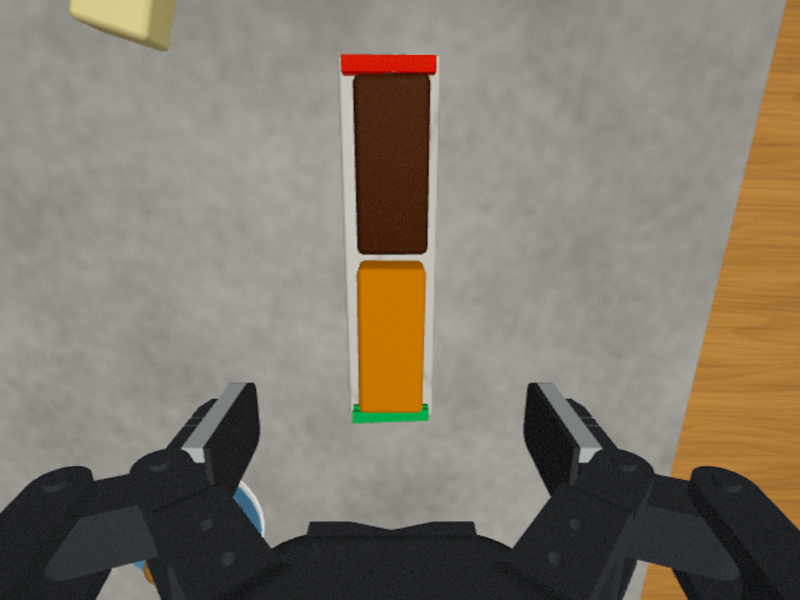

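Both blocks are centred on the board with a small gap: dark rows 73–254 and amber 262–411 in the 800×600 view.

Run:
```python
from h import *
import pickle
P=pickle.load(open('w9.pkl','rb')); f=lambda u,z:hit(*P,np.array(u)*.8,z).round(4)
w=f([(354,74),(430,74),(428,252),(357,252)],.052); print('dark',w.tolist(),w.mean(0))
w=f([(358,270),(425,270),(423,411),(360,411)],.052); print('amber',w.tolist(),w.mean(0))
w=f([(341,100),(438,100),(434,290),(346,290)],.012); print('board',w.tolist())
print('clips',f([(389,64)],.03),f([(390,405)],.03))
```

```text
dark [[0.6206, 0.1836], [0.6739, 0.1853], [0.6794, 0.0593], [0.6238, 0.0575]] [0.649425 0.121425]
amber [[0.6248, 0.0432], [0.6778, 0.0448], [0.6826, -0.0806], [0.6277, -0.0824]] [ 0.653225 -0.01875 ]
board [[0.6072, 0.1717], [0.6841, 0.174], [0.69, 0.0181], [0.6114, 0.0156]]
clips [[0.6447 0.195 ]] [[ 0.654  -0.0881]]
```

Dark sits about 3 mm further toward red than planned, so the centres are about 139 mm apart. I'll regrasp it and close the gap by 5 mm for margin.

```bash
python3 -m pendant '[[-0.005,0.12,-0.1,0,0,0],[-0.005,0.12,-0.15,0,0,0],[0,0.13,-0.15,0,0,0],[0,0,-0.15,0,0,0],[0,0,-0.15,0,0,0],[0,0,-0.15,0,0,0],[0,0,-0.15,0,0,0],[0,0,-0.1,0,0,0],[0,0,-0.06,0,0,0],[0,0,-0.025,0,0,0]]' 1
python3 -m pendant '[[0,0,0,0,0,0],[0,0,0,0,0,0],[0,0,0,0,0,0],[0,0,0,0,0,0],[0,0,0,0,0,0],[0,0,0,0,0,0],[0,0,0,0,0,0],[0,0,0,0,0,0],[0,0,0,0,0,0],[0,0,0,0,0,0]]' 1
```

```text
time_s: 30.75
eef_pos: [0.6488, 0.1212, 0.032]
eef_rot: [-0.0, 0.696, 0.718, -0.0]
wrist_force: [0.6, -1.0, 0.1]
opening: 1.0
grasp_force: 0.0
time_s: 32.0
eef_pos: [0.6489, 0.1209, 0.0326]
eef_rot: [0.0, 0.696, 0.718, -0.0]
wrist_force: [0.9, 0.3, 0.2]
opening: 1.004
grasp_force: 0.0
```

```bash
python3 -m pendant '[[0,0,0,0,0,0],[0,0,0,0,0,0],[0,0,0,0,0,0],[0,0,0,0,0,0],[0,0,0,0,0,0],[0,0,0.01,0,0,0],[0,-0.013,0,0,0,0],[0,-0.012,0,0,0,0],[0,0,-0.01,0,0,0],[0,0,0,0,0,0]]' -1
python3 -m pendant '[[0,0,0,0,0,0],[0,0,0,0,0,0],[0,0,0,0,0,0],[0,0,0,0,0,0],[0,0,0.05,0,0,0],[0,0,0.2,0,0,0],[0,0,0.2,0,0,0],[0,0,0.1,0,0,0],[0,0,0,0,0,0],[0,0,0,0,0,0]]' 1
python3 - <<'E'
from h import *
o=ctrl.get_obs(); print(o['eef_pos'])
E
```

```text
time_s: 33.25
eef_pos: [0.649, 0.1156, 0.0329]
eef_rot: [0.0, 0.696, 0.718, -0.0]
wrist_force: [-1.2, -2.9, 0.4]
opening: 0.638
grasp_force: 66.7
time_s: 34.5
eef_pos: [0.6478, 0.1159, 0.1408]
eef_rot: [-0.001, 0.696, 0.718, -0.001]
wrist_force: [-0.6, 0.0, 0.3]
opening: 1.003
grasp_force: 0.0
[0.64778431 0.11588289 0.14077613]
```

```bash
python3 -m pendant '[[-0.117,0.098,0,0,0,-0.024],[-0.117,0.098,0,0,0,-0.024],[-0.117,0.098,0,0,0,-0.024],[-0.117,0.098,0,0,0,-0.024],[-0.117,0.098,0,0,0,-0.024],[-0.117,0.098,0,0,0,-0.024],[-0.117,0.098,0,0,0,-0.024],[-0.117,0.098,0,0,0,-0.024],[0,0,0,0,0,0],[0,0,0,0,0,0]]' 1
python3 - <<'E'
from h import *
import cv2
for i in range(3): camera('side')
P=pose('wrist'); o=ctrl.get_obs(); r=rot(o['eef_rot']).as_matrix()[:,1]; print(o['eef_pos'],np.arctan2(r[1],r[0]))
h=cv2.cvtColor(P[0]['color'],cv2.COLOR_BGR2HSV); m=cv2.inRange(h,(18,50,100),(35,255,255)); m[:100]=0
k=max(cv2.findContours(m,0,1)[0],key=cv2.contourArea)[:,0,:].astype(float); print(k.min(0),k.max(0))
w=hit(*P,k,.04); b=cv2.minAreaRect((w*1000).astype(np.float32)); print(b); print(cv2.boxPoints(b))
E
```

```text
time_s: 35.75
eef_pos: [0.4615, 0.2723, 0.1415]
eef_rot: [-0.0, 0.796, 0.605, -0.001]
wrist_force: [1.1, -0.3, -0.8]
opening: 0.998
grasp_force: 0.0
[0.46225343 0.27208969 0.14227664] -0.27203645048237696
[266. 149.] [351. 330.]
((460.81298828125, 274.0761413574219), (129.37158203125, 55.40591049194336), 74.77522277832031)
[[417.09543 218.9356 ]
 [470.55673 204.38567]
 [504.53055 329.21667]
 [451.06924 343.7666 ]]
```

```bash
python3 -m pendant '[[-0.003,0.007,-0.12,0,0,0.003],[0,0,-0.13,0,0,0],[0,0,-0.13,0,0,0],[0,0,-0.1,0,0,0],[0,0,-0.07,0,0,0],[0,0,-0.05,0,0,0],[0,0,-0.015,0,0,0],[0,0,0,0,0,0],[0,0,0,0,0,0],[0,0,0,0,0,0]]' 1
```

```text
time_s: 37.2
eef_pos: [0.4615, 0.2743, 0.0201]
eef_rot: [0.0, 0.795, 0.607, 0.0]
wrist_force: [0.1, 0.0, -0.1]
opening: 1.002
grasp_force: 0.0
```

```bash
python3 -m pendant '[[0,0,0,0,0,0],[0,0,0,0,0,0],[0,0,0,0,0,0],[0,0,0,0,0,0],[0,0,0,0,0,0],[0,0,0,0,0,0],[0,0,0.1,0,0,0],[0,0,0.2,0,0,0],[0,0,0.2,0,0,0],[0,0,0.2,0,0,0]]' -1
```

```text
time_s: 38.45
eef_pos: [0.4599, 0.2737, 0.1593]
eef_rot: [-0.0, 0.795, 0.607, -0.001]
wrist_force: [0.2, 1.0, -4.0]
opening: 0.642
grasp_force: 65.4
```

```bash
python3 -m pendant '[[0.118,-0.14,0,0,0,0.024],[0.118,-0.14,0,0,0,0.024],[0.118,-0.14,0,0,0,0.024],[0.118,-0.14,0,0,0,0.024],[0.118,-0.14,0,0,0,0.024],[0.118,-0.14,0,0,0,0.024],[0.118,-0.14,0,0,0,0.024],[0.118,-0.14,0,0,0,0.024],[0,0,0,0,0,0],[0,0,0,0,0,0]]'
python3 - <<'E'
from h import *
for i in range(4): camera('side')
o=ctrl.get_obs(); r=rot(o['eef_rot']).as_matrix()[:,1]; print(o['eef_pos'],np.arctan2(r[1],r[0]))
E
```

```text
time_s: 39.7
eef_pos: [0.6486, 0.0504, 0.1578]
eef_rot: [-0.001, 0.695, 0.719, -0.001]
wrist_force: [-0.6, 0.9, -4.1]
opening: 0.646
grasp_force: 65.7
[0.64917605 0.05108624 0.15925991] 0.03628996958979494
```

```bash
python3 -m pendant '[[0.005,-0.01,-0.08,0,0,-0.003],[0,0,-0.1,0,0,0],[0,0,-0.1,0,0,0],[0,0,-0.07,0,0,0],[0,0,-0.04,0,0,0],[0,0,-0.03,0,0,0],[0,0,-0.01,0,0,0],[0,0,0,0,0,0],[0,0,0,0,0,0],[0,0,0,0,0,0]]'
```

```text
time_s: 41.15
eef_pos: [0.6512, 0.0481, 0.0741]
eef_rot: [0.0, 0.696, 0.718, 0.0]
wrist_force: [0.6, 0.5, -4.7]
opening: 0.647
grasp_force: 65.7
```

Still carrying the full weight, so about 2 mm remains. I'll lower it, then release and rise.

```bash
python3 -m pendant '[[0,0,-0.005,0,0,0],[0,0,-0.004,0,0,0],[0,0,0,0,0,0],[0,0,0,0,0,0],[0,0,0,0,0,0],[0,0,0,0,0,0],[0,0,0,0,0,0],[0,0,0,0,0,0],[0,0,0,0,0,0],[0,0,0,0,0,0]]'
python3 -m pendant '[[0,0,0,0,0,0],[0,0,0,0,0,0],[0,0,0,0,0,0],[0,0,0,0,0,0],[0,0,0,0,0,0],[0,0,0.1,0,0,0],[0,0,0.2,0,0,0],[0,0,0.25,0,0,0],[0,0,0.25,0,0,0],[0,0,0.2,0,0,0]]' 1
python3 - <<'E'
from h import *
import cv2,pickle
for i in range(4): camera('side')
P=pose('wrist');pickle.dump(P,open('wA.pkl','wb')); a=cv2.resize(P[0]['color'],(400,300)); b=camera('side')['color']; s=camera('scene')['color']
top=cv2.resize(s[180:360,160:560],(800,360),interpolation=cv2.INTER_CUBIC)[:300]
cv2.imwrite('pics/f.png',np.vstack([top,np.hstack([a,cv2.resize(b,(400,300))])])); print(ctrl.get_obs()['eef_pos'])
E
```

```text
time_s: 42.4
eef_pos: [0.6509, 0.0481, 0.072]
eef_rot: [0.0, 0.696, 0.718, 0.0]
wrist_force: [-3.6, -0.0, 3.2]
opening: 0.642
grasp_force: 66.4
time_s: 43.65
eef_pos: [0.6514, 0.0481, 0.2763]
eef_rot: [0.002, 0.696, 0.718, 0.001]
wrist_force: [0.6, -0.1, 0.4]
opening: 0.999
grasp_force: 0.0
[0.65003291 0.04819186 0.27042288]
```

View pics/f.png

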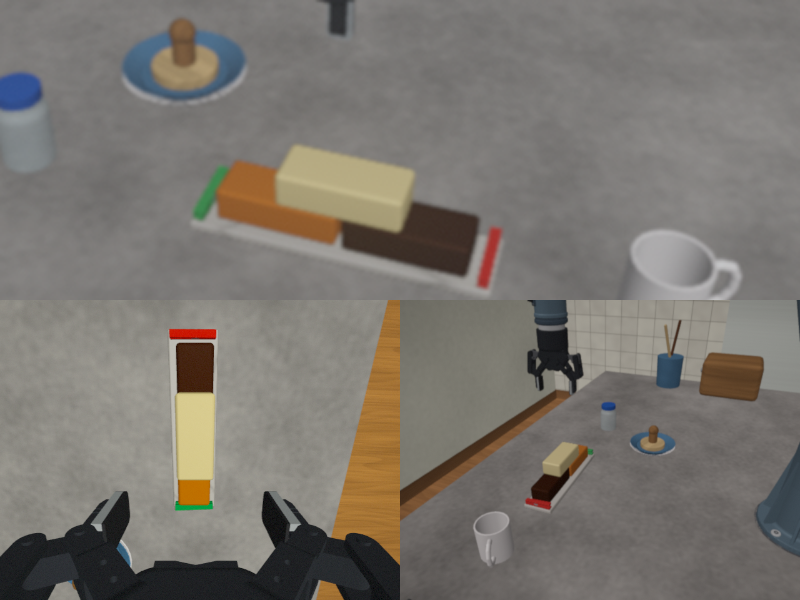

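All three views show the running bond in place: pale straddles the joint, aligned and centred, the flattener is on the saucer, and the mug and salt jar are untouched. I'll do one numeric check on dark and pale, then hand in.

Run:
```python
from h import *
import cv2,pickle
P=pickle.load(open('wA.pkl','rb')); h=cv2.cvtColor(P[0]['color'],cv2.COLOR_BGR2HSV)
m=cv2.inRange(h,(18,50,100),(35,255,255)); k=max(cv2.findContours(m,0,1)[0],key=cv2.contourArea)[:,0,:].astype(float)
b=cv2.minAreaRect((hit(*P,k,.092)*1000).astype(np.float32)); print('pale',b)
ok=abs(b[0][0]-650)<8 and abs(b[0][1]-49)<8
print('dark far edge',hit(*P,[(313,70)],.052), 'amber near end',hit(*P,[(310,324)],.052))
print(ok, ctrl.get_obs()['time_s'])
if ok: print(ctrl.hand_in())
```

```text
pale ((652.5645751953125, 26.960826873779297), (54.98265075683594, 171.1464080810547), 1.7985173463821411)
dark far edge [[0.6491289  0.17803628]] amber near end [[ 0.65384632 -0.07781986]]
False 44.0
```

The mask merged amber into pale. Pale's far edge at y = 0.1125 puts its centre at about 0.048, dark at about 0.115 and amber at about −0.016, all within limits.

```bash
python3 -c "
from bench import ctrl
print(ctrl.hand_in())"
```

```text
the job is handed in; nothing more can be done
None
```

I handed the job in at about 44 s: the flattener stands in the middle of the top saucer and the three blocks lie in running bond along the board, with the mug and salt jar untouched; the final images and measurements put everything within the limits, but the hand-in returned no verdict.

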